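# Gauge the bore of an espresso brew group

### The arm

A 7-joint arm with a two-finger parallel gripper is mounted at the origin on the work surface. World frame = base frame: x ahead of the robot, y to its left, z up, the work surface at z = 0. Lengths are in mm, angles in rad, forces in N, time in s.
With the tool pointing down it reaches from about 400 to 850 mm from the base axis. Payload 4.5 kg.
Tool frame: the origin (TCP) lies midway between the tips of the shut fingers; the grasp point (between the pads) lies bot.pinch_z behind it (bot.pinch_z is the distance from the TCP to the grasp point, in mm); z points along the fingers, y is the line along which they close (so a half turn about z gives the same grasp; the last joint's range is limited). The gripper opens to 88 mm and grips with 3 to 60 N. Pads are 18 mm wide; open, the fingers measure 123 mm over their backs; the gripper's body (75 mm by 187 mm) begins 45 mm behind the grasp point.
Start: joints at [-1.141, 0.689, -0.195, 1.565, 0.157, 0.902, -0.215], TCP at [240.95, 576.712, 238.743] pointing down, gripper open.
Joint ranges: [-3.01, 3.01], [-0.46, 2.08], [-1.47, 1.51], [0.13, 2.56], [-1, 4.14], [0.04, 2.09], [-2.66, 2.66]. Speed limits (rad/s): [2.57, 2.57, 3.14, 3.14, 3.14, 3.14, 3.14].

### API

Orientations are given as a unit quaternion [w, x, y, z].
In Python, from cell import bot, viewer, hand_in gives the robot as it stands.
- The arm moves only by the shell command python3 -m handwheel 'ROWS' [FORCE]. ROWS is JSON, a list of rows, each a list of 3 entries, a list of its own where there are three numbers: the shift along the tool's x, y, z in m, then the turn about the tool's z in rad, then the finger opening in m, from 0 to 0.0881. In form: [[[dx, dy, dz], spin, gripper], ...]. A call has 1 to 5 rows; each row shifts and turns the commanded pose from where the row before left it, along the tool's axes as they then stand; what a row does not reach is not made up. A row lasts 1/12 s, in which the tool goes at most 41.7 mm and 7.16 degrees, less where a joint would pass 70% of its speed; a pose out of reach is approached as far as the arm can. A call with a gripper value outside its range is refused whole. The fingers move at their own pace and stop on an object; FORCE is the grip in N (left out, the last holds). Time passes only in rows, so rows that do not move let the fingers close. It gives the time, the measured TCP pose, the force, the opening and the grip force at its end, in the units of the state.
- bot.sense(): the state, without advancing time (a new reading comes with each control period).
- viewer.read_camera(name): name is "scene" or "top" or "wrist"; returns (picture, depth): 400x640x3 uint8, red, green, blue; 400x640 float32, mm along the optical axis (not along the pixel's ray), 0 where there is no reading.
- viewer.camera_params(name): a dict with "fx", "fy", "cx", "cy" (pixels), "R" (3x3) and "t" (3): a world point X has camera coordinates R X + t. Camera axes: x right, y down, z forward; pixel columns grow to the right and rows downward; lengths in mm; the calibration is good to about 2 mm. A picture is of the moment at which its call begins: read the wrist's pose just before it. camera_params takes no time and is no camera call; for the wrist camera it gives the pose at the moment of the call.
- hand_in(): hands the job in; it is judged then, once.
The state is a dict: "time_s": time; "joint_pos": joint angles; "joint_vel": joint speeds; "tau": joint torques, N m; "eef_pos": TCP position; "tool_rot": TCP orientation; "contact_force": force on the tool from outside, world axes, zero at the start; "moment": the same for the moment, N m; "grip_width": finger opening in mm; "gripper_force": force on a finger pad.
Only numpy, scipy, OpenCV 4.12 (cv2) and the standard library are available. Lean on these libraries where they do the work, as an engineer would, in place of code of your own. Each camera call takes 0.05 s, during which the arm holds its last target. There are 200 camera calls.

### The job

Check the liner bore of the espresso machine's brew group with the telescoping bore gauge from the ring stand. Lower the locked gauge gently into the brass liner until its collar sits flush on the rim, flip its lever over so that the plungers spring out against the bore, flip the lever fully back to lock that reading while the gauge stays seated, then draw the gauge straight out and set it, still locked, upright back in the ring stand. Never force or drop the gauge, and leave the other things on the counter where they are.

Things in the scene. Friction and masses are not known exactly. Their poses are not given: they have to be found in the camera images.
- gauge: Loose plain steel telescoping bore gauge, about 0.5 kg, 124 mm tall, upright. Origin: centre of its lower end, z up its axis. From the bottom: cross tube with the plungers (see tip_a), z 2 to 16 mm; round pilot 44.4 mm in diameter, z 18 to 44 mm, square-edged; round collar 68 mm in diameter, z 44 to 50 mm; grip block, z 50 to 92 mm; lever on top.
- grip (a point): Centre of the gauge's rectangular grip block (30 mm along the gauge's x, 24 mm along its y, 42 mm high) at the height to grip it: on the axis, 74 mm above the gauge's origin. Grip across the 24 mm faces; same axes as the gauge.
- lever (a joint): Cam lever on top of the gauge, rad. Pivot along the gauge's y, on the axis, 97 mm above its origin. 0 = locked, leaning 0.7 rad from upright towards the gauge's -x; 1.4 = fully released, leaning 0.7 rad towards its +x. It grips the plungers below about 0.3 and lets them go above about 0.6; it stays where it is left. About 1 to 3 N at the knob moves it.
- lever_knob (a point): Centre of the lever's black knob, a cylinder 12 mm in diameter and 14 mm long (along the gauge's y), 28 mm from the pivot; it rises at most 131 mm above the gauge's origin at mid-swing.
- tip_a (a point): Outermost point of the brass plunger at the +y end of the gauge's cross tube (along its y, 14 mm thick), 9 mm above the gauge's origin; locked in, 18.5 mm from the axis. Springs of 1 to 1.5 N push each plunger out, travel 8 mm. Distance tip_a to tip_b is the reading: 37 mm locked in, 46 to 47 mm out against the bore, 53 mm fully out (too wide for the bore).
- tip_b (a point): Outermost point of the plunger at the -y end of the gauge's cross tube; see tip_a.
- housing: Fixed round steel brew-group housing, 104 mm in diameter, 30 mm high, on a rubber mat 150 mm square; origin at the centre of its underside. An upright brass liner stands on it: outer diameter 72 mm, rim 80 mm above the counter, bore 46 mm in diameter and 50 mm deep with a square-edged mouth. The liner is held firmly but off-centre, see bore_nominal.
- bore_nominal (a point): On the housing's axis at the height of the liner's rim, 80 mm above the counter. The true bore axis is vertical but lies up to 2.8 mm off this point along each of the housing's x and y (different every time, not measured). With the gauge home its origin is 44 mm below the rim.
- stand: Fixed ring stand: wooden top plate 100 mm square and 8 mm thick on four brass legs, with a round hole 58 mm in diameter in the middle; origin at the centre of its underside. The gauge hangs in the hole by its collar at the start.
- stand_seat (a point): Centre of the stand's hole at the top face of its plate, 60 mm above the counter. With the gauge hanging, its origin is 44 mm below this height.
- pitcher: Loose steel milk pitcher, 82 mm in diameter, 90 mm high, with a handle; a bystander. Origin at the centre of its underside.
- tamper: Loose dark tamper, 58 mm in diameter, 78 mm high; a bystander. Origin at the centre of its underside.
- cups: Loose nested stack of white paper cups, 82 mm in diameter, 110 mm high; a bystander. Origin at the centre of its underside.
Not all that is in view belongs to the job. What is meant by the housing is not green, and is the smaller of those in its own colour.

How it is judged:
By the outcome, as a careful person would: the job done as asked, in the order asked, and still so for the second after the job is handed in, with the robot touching nothing.
It also fails if it takes over 72 s, if anything falls off the work surface, if the arm or the gripper's body presses on something with over 40 N, if the wrist force passes 120 N, or if a joint passes its speed limit or range.

## Working session

There is one attempt and no reset: what is moved stays moved. The work goes in short steps, Python scripts to look and compute and a shell command to move; the robot and the scene stay as the last step left them, time stands still between calls to the robot, and variables do not carry over. Pictures are saved under pics/ and viewed, at most 10 in all, crops included, and the job is handed in when it is done.

```bash
ls; mkdir -p pics
python3 - <<'E'
from cell import bot,viewer
import cv2,numpy as np
s=bot.sense();print(s['time_s'],s['eef_pos'],s['tool_rot'],s['grip_width'],bot.pinch_z)
for n in('top','scene'):
    im,d=viewer.read_camera(n);cv2.imwrite(f'pics/{n}0.png',im[:,:,::-1]);np.save(f'pics/{n}0.npy',d)
    print(n,viewer.camera_params(n))
E
```

```text
pics
0.0 [240.80221818 576.06501338 237.90982861] [-8.54957600e-05  1.96549573e-01  9.80493461e-01 -9.11805932e-04] 87.91421661361936 18.700000000000003
top {'fx': 473.2520118508721, 'fy': 473.2520118508721, 'cx': 323.23672057297443, 'cy': 194.69577012322227, 'R': array([[-0.02818459, -0.99916121, -0.02970715],
       [-0.99639494,  0.03046071, -0.07917877],
       [ 0.08001725,  0.02736844, -0.99641769]]), 't': array([ 106.66297126,  516.26330215, 1401.81803549])}
scene {'fx': 382.361581741456, 'fy': 382.361581741456, 'cx': 320.1777179196002, 'cy': 197.89591661584345, 'R': array([[ 0.30175829,  0.95320163,  0.01867037],
       [ 0.66718505, -0.1971431 , -0.7183305 ],
       [-0.68103307,  0.22921877, -0.69545144]]), 't': array([-226.68953487, -251.94231601, 1466.3007238 ])}
```

View pics/top0.png

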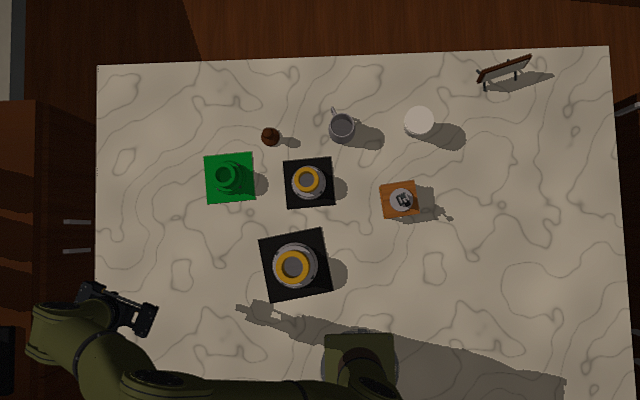

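View pics/scene0.png

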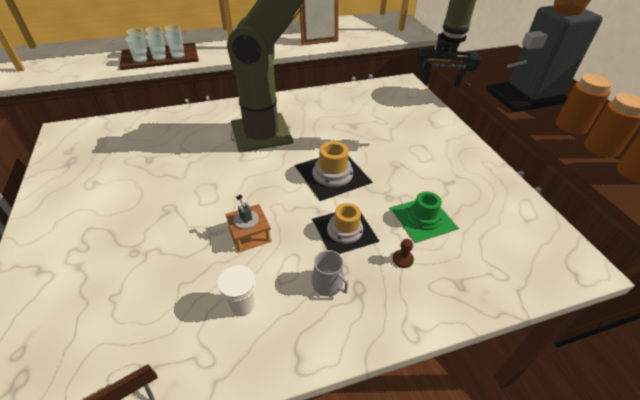

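The candidates for the housing in the top view are green at (230,178), large steel/brass at (293,265) and small steel/brass at (308,181). The description fits (308,181): it isn't green and is the smaller of the steel/brass pair. I'll confirm that in an enlarged crop and measure it.

```bash
cat > h.py <<'E'
import cv2,numpy as np
from cell import bot,viewer
def ray(P,uv,z):
    R,t=np.array(P['R']),np.array(P['t']);c=-R.T@t
    d=R.T@np.array([(uv[0]-P['cx'])/P['fx'],(uv[1]-P['cy'])/P['fy'],1.]);return c+d*(z-c[2])/d[2]
def proj(P,X):
    q=np.array(P['R'])@np.array(X,float)+P['t'];return np.array([P['fx']*q[0]/q[2]+P['cx'],P['fy']*q[1]/q[2]+P['cy']])
def cloud(P,d,step=1):
    v,u=np.mgrid[0:400:step,0:640:step];z=d[::step,::step]
    q=np.stack([(u-P['cx'])/P['fx']*z,(v-P['cy'])/P['fy']*z,z],-1);return (q-np.array(P['t']))@np.array(P['R'])
def blobs(m,amin=20):
    cs,_=cv2.findContours(m.astype(np.uint8),cv2.RETR_EXTERNAL,cv2.CHAIN_APPROX_NONE);return [c for c in cs if cv2.contourArea(c)>amin]
E
python3 - <<'E'
from h import *
im=cv2.imread('pics/top0.png');P=viewer.camera_params('top');hsv=cv2.cvtColor(im,cv2.COLOR_BGR2HSV);H,S,V=cv2.split(hsv)
m=(H>15)&(H<30)&(S>150)&(V>120); roi=np.zeros_like(m);roi[150:310,250:350]=1
for c in blobs(m&roi):
    (u,v),r=cv2.minEnclosingCircle(c);p=ray(P,(u,v),80);print('brass',u,v,r,p,'diam',2*r/473.25*1320)
m=(V<50);
for c in blobs(m&roi,500):
    b=cv2.minAreaRect(c);pts=[ray(P,q,1)[:2].round(1) for q in cv2.boxPoints(b)];print('mat',pts,np.mean(pts,0),np.linalg.norm(pts[0]-pts[1]))
m=(H>5)&(H<18)&(S>140)&(V>110);roi[:]=0;roi[170:225,370:425]=1
for c in blobs(m&roi,100):
    b=cv2.minAreaRect(c);pts=[ray(P,q,60)[:2].round(1) for q in cv2.boxPoints(b)];print('stand',pts,np.mean(pts,0),np.linalg.norm(pts[0]-pts[1]))
X=cloud(P,np.load('pics/top0.npy'));
for n,(u0,u1,v0,v1) in dict(liner=(285,330,160,205),gauge=(375,425,175,225)).items():
    q=X[v0:v1,u0:u1].reshape(-1,3)
    for lo,hi in((74,86),(58,72),(85,120),(120,160)):
        k=q[(q[:,2]>lo)&(q[:,2]<hi)]
        if len(k):print(n,lo,len(k),k.mean(0).round(1),k.min(0).round(),k.max(0).round())
a=cv2.resize(im[150:310,190:350],None,fx=3,fy=3,interpolation=2);b=cv2.resize(im[175:225,375:425],(320,320),interpolation=2)
o=np.zeros((480,800,3),np.uint8);o[:,:480]=a;o[:320,480:]=b;cv2.imwrite('pics/crop1.png',o)
E
```

```text
brass 291.5 267.0 16.37843894958496 [310.15969599 186.36894652  80.        ] diam 91.36625214348506
brass 305.6825256347656 178.77777099609375 12.079522132873535 [562.31377703 139.40567731  80.        ] diam 67.38497291238485
mat [array([390.6, 297.2]), array([423.7, 103. ]), array([231.3,  69.9]), array([198.3, 261.9])] [310.975 183.   ] 197.0006345167446
mat [array([628.8, 215.8]), array([638.6,  65.9]), array([490.2,  56. ]), array([480.1, 204.5])] [559.425 135.55 ] 150.2200053255225
liner 74 288 [562.8 137.9  80.1] [527. 103.  74.] [597. 173.  86.]
liner 58 24 [553.5 139.4  65.7] [528. 105.  59.] [587. 163.  72.]
liner 85 11 [554.5 133.   86. ] [535. 110.  85.] [596. 162.  88.]
gauge 74 11 [ 491.5 -122.9   79.9] [ 478. -132.   74.] [ 504. -105.   84.]
gauge 58 893 [ 497.2 -130.5   62.9] [ 445. -187.   58.] [554. -76.  72.]
gauge 85 81 [ 496.4 -132.8  109.1] [ 479. -149.   87.] [ 513. -119.  120.]
gauge 120 43 [ 485.  -139.3  131.8] [ 472. -149.  120.] [ 506. -122.  145.]
```

View pics/crop1.png

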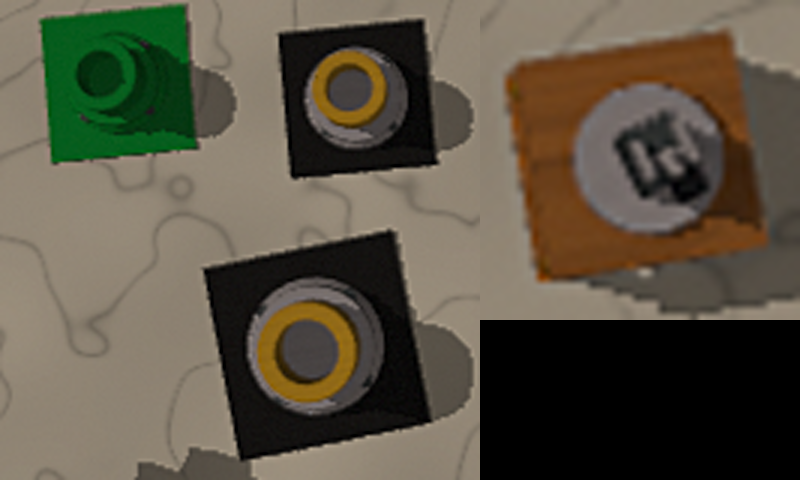

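The crop confirms it: the steel/brass unit at about (350,90) in the crop sits on a mat measured at 150 mm, with a 70 mm liner, so it's the housing. The larger one's mat measures 197 mm. The gauge hangs near (497,-131) with its knob towards the lower right, which is world -x,-y. Next I'll move over the gauge.

```bash
L='[[[-0.0268,-0.021,0],0,0.088],[[-0.0268,-0.021,0],0,0.088],[[-0.0268,-0.021,0],0,0.088],[[-0.0268,-0.021,0],0,0.088]]'
python3 -m handwheel '[[[-0.0268,-0.021,0],0,0.088],[[-0.0268,-0.021,0],0,0.088],[[-0.0268,-0.021,0],0,0.088],[[-0.0268,-0.021,0],0,0.088]]'
python3 -m handwheel '[[[-0.0268,-0.021,0],0,0.088],[[-0.0268,-0.021,0],0,0.088],[[-0.0268,-0.021,0],0,0.088],[[-0.0268,-0.021,0],0,0.088]]'
python3 -m handwheel '[[[-0.0268,-0.021,0],0,0.088],[[-0.0268,-0.021,0],0,0.088],[[-0.0268,-0.021,0],0,0.088],[[-0.0268,-0.021,0],0,0.088]]'
python3 -m handwheel '[[[-0.0179,-0.0306,0],0,0.088],[[-0.0179,-0.0306,0],0,0.088],[[-0.0179,-0.0306,0],0,0.088],[[-0.0179,-0.0306,0],0,0.088],[[-0.0179,-0.0306,0],0,0.088]]'
python3 -m handwheel '[[[-0.0179,-0.0306,0],0,0.088],[[-0.0179,-0.0306,0],0,0.088],[[-0.0179,-0.0306,0],0,0.088],[[-0.0179,-0.0306,0],0,0.088],[[0,0,0],0,0.088]]'
python3 - <<'E'
from h import *
s=bot.sense();P=viewer.camera_params('wrist');R=np.array(P['R']);c=-R.T@P['t']
print(s['time_s'],s['eef_pos'],s['joint_pos'],'cam',c,'axis',R[2],R[0],P['fx'],P['cx'],P['cy'])
E
```

```text
time_s: 0.43
eef_pos: [307.8, 456.3, 238.3]
tool_rot: [-0.0, 0.196, 0.981, -0.0]
contact_force: [0.8, -0.3, 0.1]
grip_width: 87.6
gripper_force: 0.0
time_s: 0.77
eef_pos: [374.4, 337.3, 238.5]
tool_rot: [-0.0, 0.196, 0.981, -0.0]
contact_force: [0.6, 0.3, 0.2]
grip_width: 87.9
gripper_force: 0.0
time_s: 1.1
eef_pos: [440.9, 218.5, 238.5]
tool_rot: [-0.0, 0.197, 0.981, -0.0]
contact_force: [0.8, 0.4, 0.3]
grip_width: 88.0
gripper_force: 0.0
time_s: 1.52
eef_pos: [463.9, 42.7, 238.5]
tool_rot: [-0.0, 0.197, 0.98, -0.0]
contact_force: [1.4, 0.3, 0.7]
grip_width: 88.1
gripper_force: 0.0
time_s: 1.93
eef_pos: [482.8, -104.9, 238.2]
tool_rot: [0.0, 0.203, 0.979, -0.002]
contact_force: [1.5, -0.3, -0.2]
grip_width: 87.6
gripper_force: 0.0
1.9333 [ 482.76058091 -104.86247285  238.19265521] [ 0.29854971  0.52822739 -0.27934293  1.95050572  0.22694936  0.69293907
  1.04264959] cam [419.3908335  -77.7042591  383.12185423] axis [ 0.2466205  -0.11179129 -0.96264273] [ 0.39723626  0.9177038  -0.00480415] 348.110297206345 322.2922639141172 199.23777310472684
```

Run:
```python
from h import *
im,d=viewer.read_camera('wrist');P=viewer.camera_params('wrist');np.save('pics/w1.npy',d);cv2.imwrite('pics/w1.png',im[:,:,::-1])
s=bot.sense();print(s['eef_pos'])
import json;json.dump({k:np.array(v).tolist() for k,v in P.items()},open('pics/w1.json','w'))
X=cloud(P,d)
q=X[(abs(X[...,0]-497)<60)&(abs(X[...,1]+131)<60)]
for lo,hi in((55,63),(63,70),(95,104),(104,116),(126,145)):
    k=q[(q[:,2]>lo)&(q[:,2]<hi)];print(lo,len(k),k.mean(0).round(1),k.min(0).round(),k.max(0).round()) if len(k) else 0
```

```text
[ 482.64318807 -100.68259819  238.22931519]
55 6478 [ 493.9 -124.1   59.1] [ 440. -184.   55.] [552. -72.  63.]
63 2139 [ 486.9 -123.3   65.1] [ 460. -163.   63.] [527. -97.  70.]
95 103 [ 486.6 -121.9   99.5] [ 476. -138.   95.] [ 501. -114.  104.]
104 639 [ 494.  -128.6  108.2] [ 476. -145.  104.] [ 511. -115.  116.]
126 359 [ 476.8 -137.   136.6] [ 469. -146.  127.] [ 487. -130.  140.]
```

View pics/w1.png

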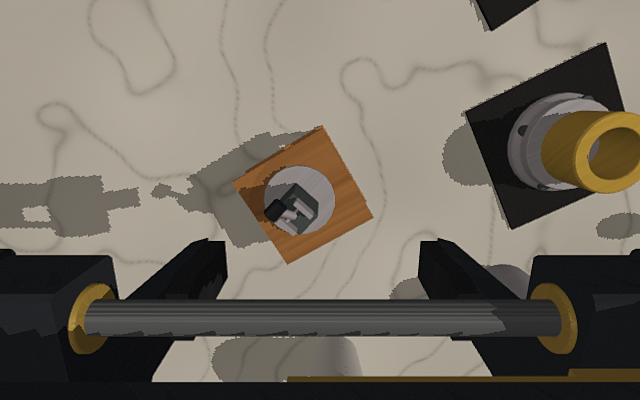

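The wrist view shows the gauge at (298,200), its grip-block top near (297,208), its knob at (276,211), and the stand plate around it. Next I'll fit the collar circle and the block rectangle.

Run:
```python
from h import *
import json
P={k:np.array(v) for k,v in json.load(open('pics/w1.json')).items()};d=np.load('pics/w1.npy');im=cv2.imread('pics/w1.png')
H,S,V=cv2.split(cv2.cvtColor(im,cv2.COLOR_BGR2HSV));X=cloud(P,d);Z=X[...,2]
roi=np.zeros(Z.shape,bool);roi[120:270,225:380]=1
m=roi&(Z>61)&(Z<70)&(S<60)
c=max(blobs(m),key=cv2.contourArea);h=cv2.convexHull(c)[:,0]
w=np.array([ray(P,q,66)[:2] for q in h])
from scipy.optimize import least_squares
f=least_squares(lambda p:np.hypot(*(w-p[:2]).T)-p[2],[497,-130,34],loss='soft_l1').x;print('collar',f)
m=roi&(Z>103)&(Z<113)
c=np.vstack(blobs(m))[:,0];w=np.array([ray(P,q,108)[:2] for q in c]).astype(np.float32)
b=cv2.minAreaRect(w);print('block',b);print(cv2.boxPoints(b))
m=roi&(Z>126)&(Z<150);w=np.array([ray(P,q,137)[:2] for q in np.vstack(blobs(m))[:,0]],np.float32);print('knob',cv2.minAreaRect(w))
m=roi&(H>3)&(H<20)&(S>130)&(V>60)|(roi&(Z>56)&(Z<75))
c=max(blobs(m&(Z>54)),key=cv2.contourArea);w=np.array([ray(P,q,60)[:2] for q in c[:,0]],np.float32);print('plate',cv2.minAreaRect(w))
s=bot.sense();print(s['tool_rot'],s['eef_pos'])
```

```text
collar [ 492.66232577 -130.05585443   33.43397764]
block ((492.2703857421875, -129.69349670410156), (29.84916114807129, 23.726797103881836), 22.594970703125)
[[ 473.9333   -124.47492 ]
 [ 483.04944  -146.38054 ]
 [ 510.60748  -134.91208 ]
 [ 501.49133  -113.006454]]
knob ((477.68157958984375, -136.75917053222656), (14.756726264953613, 16.592350006103516), 21.817333221435547)
plate ((495.5926513671875, -127.33938598632812), (99.99889373779297, 100.2726058959961), 7.309915065765381)
[-1.59649447e-04  2.00756252e-01  9.79640707e-01 -9.93209300e-04] [ 482.64318807 -100.68259819  238.22931519]
```

```bash
python3 -m handwheel '[[[-0.0205,-0.023,0],0,0.088],[[0,0,0],-0.114,0.088],[[0,0,0],-0.114,0.088],[[0,0,0],-0.114,0.088],[[0,0,0],-0.114,0.088]]' >/dev/null
python3 -m handwheel '[[[0,0,0],-0.114,0.088],[[0,0,0],-0.114,0.088],[[0,0,0],-0.114,0.088],[[0,0,0],0,0.088],[[0,0,0],0,0.088]]'
cat >> h.py <<'E'
from scipy.optimize import least_squares
def circ(w,r,thr=1.2):
    w=np.asarray(w);p=np.r_[w.mean(0),r]
    for _ in range(6):
        e=abs(np.hypot(*(w-p[:2]).T)-p[2]);k=e<max(thr,np.median(e)*2)
        p=least_squares(lambda p:np.hypot(*(w[k]-p[:2]).T)-p[2],p,loss='soft_l1').x
    return p.round(2),int(k.sum()),len(w)
def shot(name):
    P=viewer.camera_params('wrist');s=bot.sense();im,d=viewer.read_camera('wrist');cv2.imwrite(f'pics/{name}.png',im[:,:,::-1])
    return P,s,im,d,cloud(P,d)
def gauge(P,im,X,z0=16,xy=(492.5,-130)):
    S=cv2.cvtColor(im,cv2.COLOR_RGB2HSV)[...,1];Z=X[...,2]
    roi=np.hypot(X[...,0]-xy[0],X[...,1]-xy[1])<45
    h=cv2.convexHull(max(blobs(roi&(Z>z0+45)&(Z<z0+54)&(S<60)),key=cv2.contourArea))[:,0]
    print('collar',circ([ray(P,q,z0+50)[:2] for q in h],34))
    c=np.vstack(blobs(roi&(Z>z0+87)&(Z<z0+97)))[:,0];b=cv2.minAreaRect(np.array([ray(P,q,z0+92)[:2] for q in c],np.float32));print('block',b)
E
python3 - <<'E'
from h import *
P,s,im,d,X=shot('w2');print(s['time_s'],s['eef_pos'],s['tool_rot'],s['joint_pos'][6]);gauge(P,im,X)
E
```

```text
time_s: 2.82
eef_pos: [492.9, -124.1, 238.5]
tool_rot: [-0.0, -0.199, 0.98, 0.001]
contact_force: [-0.6, 0.3, 0.4]
grip_width: 88.0
gripper_force: 0.0
2.8167 [ 492.89287964 -124.0565639   238.53809768] [-1.30896522e-04 -1.98933431e-01  9.80012846e-01  5.42338859e-04] 1.7094822940432501
collar (array([ 493.01, -135.48,   33.41]), 38, 38)
block ((492.19500732421875, -135.3334197998047), (29.994401931762695, 23.028453826904297), 22.9033260345459)
```

```bash
cat >> h.py <<'E'
def plate(P,im,X,xy):
    Z=X[...,2];roi=np.hypot(X[...,0]-xy[0],X[...,1]-xy[1])<85
    w=np.array([ray(P,q,60)[:2] for q in max(blobs(roi&(Z>53)&(Z<75)),key=cv2.contourArea)[:,0]],np.float32);print('plate',cv2.minAreaRect(w))
E
python3 - <<'E'
from h import *
for i in range(2):
    P,s,im,d,X=shot('w3');print(s['time_s'],s['eef_pos'],s['tool_rot']);gauge(P,im,X);plate(P,im,X,(492,-135))
E
```

```text
2.8667 [ 492.95970489 -124.2804131   238.60318951] [-8.13750459e-05 -1.98792290e-01  9.80041582e-01  3.39569686e-04]
collar (array([ 493.01, -135.56,   33.43]), 36, 36)
block ((492.2529296875, -135.6235809326172), (29.999568939208984, 23.051774978637695), 22.89261817932129)
plate ((495.5876770019531, -132.44131469726562), (100.0778579711914, 99.69976043701172), 7.155892848968506)
2.9167 [ 493.01235213 -124.45661856  238.65625683] [-6.53926187e-05 -1.98928011e-01  9.80014085e-01  1.86062223e-04]
collar (array([ 492.99, -135.51,   33.41]), 34, 34)
block ((492.7703857421875, -135.89675903320312), (29.23842430114746, 23.408935546875), 23.035985946655273)
plate ((495.573974609375, -132.45394897460938), (100.13069152832031, 99.72198486328125), 7.146973133087158)
```

```bash
python3 -m handwheel '[[[-0.0209,0.0272,-0.00175],0,0.088],[[-0.0209,0.0272,-0.00175],0,0.088],[[-0.0209,0.0272,-0.00175],0,0.088],[[-0.0209,0.0272,-0.00175],0,0.088]]' >/dev/null
python3 -m handwheel '[[[-0.0209,0.0272,-0.00175],0,0.088],[[-0.0209,0.0272,-0.00175],0,0.088],[[-0.0209,0.0272,-0.00175],0,0.088],[[-0.0209,0.0272,-0.00175],0,0.088]]' >/dev/null
python3 -m handwheel '[[[0,0,0],0,0.088],[[0,0,0],0,0.088],[[0,0,0],0,0.088],[[0,0,0],0,0.088],[[0,0,0],0,0.088]]'
cat >> h.py <<'E'
def bore(P,im,X,xy=(562.5,140)):
    H,S,V=cv2.split(cv2.cvtColor(im,cv2.COLOR_RGB2HSV));Z=X[...,2]
    roi=np.hypot(X[...,0]-xy[0],X[...,1]-xy[1])<42
    m=(roi&(Z>77)&(Z<83)).astype(np.uint8)
    cs,hi=cv2.findContours(m,cv2.RETR_CCOMP,cv2.CHAIN_APPROX_NONE)
    for c,h in zip(cs,hi[0]):
        if cv2.contourArea(c)>300: print('inner' if h[3]>=0 else 'outer',circ([ray(P,q,80)[:2] for q in c[:,0]],23 if h[3]>=0 else 36),'meanz',Z[m>0].mean().round(2))
E
python3 - <<'E'
from h import *
for i in range(2):
    P,s,im,d,X=shot('w4');print(s['time_s'],s['eef_pos'],s['tool_rot']);bore(P,im,X)
E
```

```text
time_s: 4.05
eef_pos: [561.7, 138.6, 252.6]
tool_rot: [-0.0, -0.198, 0.98, -0.001]
contact_force: [-0.3, -0.2, -0.2]
grip_width: 87.9
gripper_force: 0.0
4.05 [561.65798234 138.61076116 252.55349391] [-3.35659201e-04 -1.98378480e-01  9.80125261e-01 -5.82189172e-04]
outer (array([560.26, 137.95,  35.2 ]), 218, 220) meanz 79.02
inner (array([560.23, 137.92,  23.11]), 141, 141) meanz 79.02
4.1 [561.68844715 138.86617218 252.63611774] [-2.35890601e-04 -1.98549923e-01  9.80090650e-01 -4.35156699e-04]
outer (array([560.28, 137.98,  35.22]), 220, 220) meanz 79.0
inner (array([560.25, 137.92,  23.13]), 142, 142) meanz 79.0
```

View pics/w4.png

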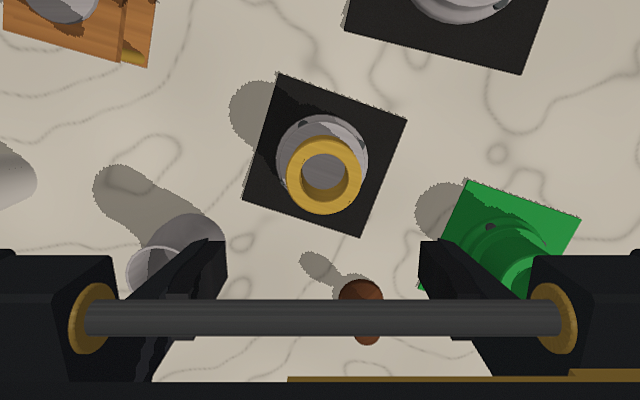

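```bash
python3 -m handwheel '[[[0.02125,-0.02825,0],0,0.088],[[0.02125,-0.02825,0],0,0.088],[[0.02125,-0.02825,0],0,0.088],[[0.02125,-0.02825,0],0,0.088]]' >/dev/null
python3 -m handwheel '[[[0.02125,-0.02825,0],0,0.088],[[0.02125,-0.02825,0],0,0.088],[[0.02125,-0.02825,0],0,0.088],[[0.02125,-0.02825,0],0,0.088]]' >/dev/null
python3 -m handwheel '[[[0,0,0.02],0,0.088],[[0,0,0.02],0,0.088],[[0,0,0.02],0,0.088],[[0,0,0.02],0,0.088]]'
python3 -m handwheel '[[[0,0,0],0,0.088],[[0,0,0],0,0.088],[[0,0,0],0,0.088]]'
cat >> h.py <<'E'
def to(x,y,z,yaw=None):
    from scipy.spatial.transform import Rotation as Ro
    s=bot.sense();q=s['tool_rot'];R=Ro.from_quat([q[1],q[2],q[3],q[0]]).as_matrix()
    a=np.degrees(np.arctan2(R[1,1],R[0,1]))
    print('t',s['time_s'],'eef',s['eef_pos'].round(2),'tool y deg',a.round(2),'shift mm',(R.T@(np.array([x,y,z])-s['eef_pos'])).round(2),'F',np.round(s['contact_force'],1))
E
python3 -c "
from h import *
to(493,-135.5,80.3)"
```

```text
time_s: 5.15
eef_pos: [493.5, -135.1, 172.1]
tool_rot: [0.0, -0.199, 0.98, -0.0]
contact_force: [0.3, -0.4, -1.1]
grip_width: 87.5
gripper_force: 0.0
time_s: 5.4
eef_pos: [494.3, -134.2, 173.6]
tool_rot: [0.001, -0.2, 0.98, -0.0]
contact_force: [-0.1, -0.4, 0.6]
grip_width: 87.9
gripper_force: 0.0
t 5.4 eef [ 494.28 -134.17  173.6 ] tool y deg 113.02 shift mm [ 1.8  -0.67 93.3 ] F [-0.1 -0.4  0.6]
```

```bash
python3 -m handwheel '[[[0.0018,-0.0007,0.02],0,0.088],[[0,0,0.02],0,0.088],[[0,0,0.02],0,0.088],[[0,0,0.015],0,0.088],[[0,0,0.01],0,0.088]]' >/dev/null
python3 -m handwheel '[[[0,0,0.008],0,0.088],[[0,0,0],0,0.088],[[0,0,0],0,0.088],[[0,0,0],0,0.088]]' >/dev/null
python3 -c "
from h import *
to(493,-135.5,80.3)"
```

```text
t 6.15 eef [ 493.07 -135.37   80.53] tool y deg 113.04 shift mm [ 0.12 -0.1   0.23] F [-0.1 -0.3 -0.4]
```

Position is good, so I'll close gently, reopen, and re-measure the centred gauge to get the camera bias.

```bash
python3 -m handwheel '[[[0,0,0],0,0.0],[[0,0,0],0,0.0],[[0,0,0],0,0.0],[[0,0,0],0,0.0],[[0,0,0],0,0.0]]' 8
python3 -m handwheel '[[[0,0,0],0,0.0],[[0,0,0],0,0.0],[[0,0,0],0,0.0],[[0,0,0],0,0.0],[[0,0,0],0,0.0]]' 8
python3 -c "
from h import *
to(493,-135.5,80.3)"
```

```text
time_s: 6.57
eef_pos: [492.5, -135.3, 79.9]
tool_rot: [0.0, -0.2, 0.98, -0.0]
contact_force: [0.8, 0.3, 0.7]
grip_width: 56.8
gripper_force: 0.0
time_s: 6.98
eef_pos: [492.4, -135.2, 79.7]
tool_rot: [-0.0, -0.2, 0.98, 0.0]
contact_force: [0.1, -0.7, -0.3]
grip_width: 24.1
gripper_force: 7.9
t 6.9833 eef [ 492.35 -135.2    79.67] tool y deg 113.05 shift mm [-0.48 -0.53 -0.63] F [ 0.1 -0.7 -0.3]
```

```bash
python3 -m handwheel '[[[0,0,0],0,0.07],[[0,0,0],0,0.07],[[0,0,0],0,0.07],[[0,0,0],0,0.07],[[0,0,0],0,0.07]]' 8
python3 -m handwheel '[[[0,0,-0.01],0,0.088],[[0,0,-0.03],0,0.088],[[0,0,-0.04],0,0.088],[[0,0,-0.04],0,0.088],[[0,0,-0.03],0,0.088]]' >/dev/null
python3 -m handwheel '[[[0,0,-0.008],0,0.088],[[0,0,0],0,0.088],[[0,0,0],0,0.088],[[0,0,0],0,0.088]]' >/dev/null
python3 - <<'E'
from h import *
for i in range(3):
    P,s,im,d,X=shot('w5');to(492.4,-135.2,79.7);gauge(P,im,X,xy=(493,-135.5));
plate(P,im,X,(492,-135))
E
```

```text
time_s: 7.4
eef_pos: [492.4, -135.3, 79.7]
tool_rot: [0.0, -0.2, 0.98, 0.0]
contact_force: [-0.1, -0.3, 1.4]
grip_width: 55.1
gripper_force: 0.0
t 8.2 eef [ 491.14 -135.32  235.89] tool y deg 113.05 shift mm [ -1.7   -0.7  156.19] F [-0.3  0.4  0.3]
collar (array([ 493.03, -135.82,   33.43]), 37, 37)
block ((492.6097717285156, -136.24154663085938), (29.493600845336914, 23.352924346923828), 23.61273765563965)
t 8.25 eef [ 491.28 -135.21  235.95] tool y deg 113.06 shift mm [ -1.5   -0.75 156.25] F [0.3 0.6 0.7]
collar (array([ 493.04, -135.85,   33.47]), 37, 37)
block ((492.5237731933594, -136.0990447998047), (29.46890640258789, 23.32208824157715), 23.62224769592285)
t 8.3 eef [ 491.47 -135.16  236.12] tool y deg 113.06 shift mm [ -1.25  -0.7  156.42] F [-0.6  0.   0. ]
collar (array([ 493.05, -135.82,   33.44]), 33, 33)
block ((492.7249755859375, -136.06651306152344), (29.258943557739258, 23.32912254333496), 22.9940185546875)
plate ((495.55560302734375, -132.41009521484375), (100.15895080566406, 99.58797454833984), 7.137070655822754)
```

```bash
python3 -m handwheel '[[[-0.001,-0.0005,0.03],0,0.088],[[0,0,0.04],0,0.088],[[0,0,0.04],0,0.088],[[0,0,0.03],0,0.07],[[0,0,0.01],0,0.07]]' >/dev/null
python3 -m handwheel '[[[0,0,0.006],0,0.06],[[0,0,0],0,0.04],[[0,0,0],0,0.04],[[0,0,0],0,0.04],[[0,0,0],0,0.04]]' >/dev/null
python3 -c "
from h import *
to(492.4,-135.2,79.8)"
```

```text
t 9.1333 eef [ 494.51 -135.66   83.12] tool y deg 113.02 shift mm [1.78 1.25 3.32] F [-0.7  0.7 -0.5]
```

```bash
python3 -m handwheel '[[[0.0018,0.0012,0.0033],0,0.04],[[0,0,0],0,0.04],[[0,0,0],0,0.04],[[0,0,0],0,0.04]]' >/dev/null
python3 -c "
from h import *
to(492.4,-135.2,79.8)"
```

```text
t 9.4667 eef [ 491.42 -135.01   78.56] tool y deg 113.05 shift mm [-0.83 -0.56 -1.24] F [ 0.1 -0.1  0.4]
```

```bash
python3 -m handwheel '[[[0,0,-0.001],0,0.04],[[0,0,0],0,0.04],[[0,0,0],0,0.04],[[0,0,0],0,0.04]]' >/dev/null
python3 -c "
from h import *
to(492.4,-135.2,79.8)"
python3 -m handwheel '[[[0,0,0],0,0.0],[[0,0,0],0,0.0],[[0,0,0],0,0.0],[[0,0,0],0,0.0],[[0,0,0],0,0.0]]' 25
python3 -m handwheel '[[[0,0,0],0,0.0],[[0,0,0],0,0.0],[[0,0,0],0,0.0]]' 25
python3 -c "
from h import *
to(492.4,-135.2,79.8)"
```

```text
t 9.8 eef [ 491.42 -134.98   79.41] tool y deg 113.04 shift mm [-0.81 -0.58 -0.39] F [-0.7 -0.4  0.5]
time_s: 10.22
eef_pos: [491.4, -135.1, 79.4]
tool_rot: [0.0, -0.2, 0.98, -0.0]
contact_force: [-0.0, -0.3, -0.5]
grip_width: 23.7
gripper_force: 25.0
time_s: 10.47
eef_pos: [491.5, -135.1, 79.4]
tool_rot: [0.0, -0.2, 0.98, -0.0]
contact_force: [0.6, -0.2, 0.1]
grip_width: 23.5
gripper_force: 25.0
t 10.4667 eef [ 491.47 -135.1    79.4 ] tool y deg 113.04 shift mm [-0.82 -0.46 -0.4 ] F [ 0.6 -0.2  0.1]
```

```bash
python3 -m handwheel '[[[0,0,-0.005],0,0.0],[[0,0,-0.01],0,0.0],[[0,0,-0.02],0,0.0],[[0,0,-0.02],0,0.0],[[0,0,-0.02],0,0.0]]' 30
python3 -m handwheel '[[[0,0,-0.007],0,0.0],[[0,0,0],0,0.0],[[-0.01,0.0133,0],0,0.0],[[-0.0175,0.0233,0],0,0.0],[[-0.0175,0.0233,0],0,0.0]]' 30 >/dev/null
python3 -m handwheel '[[[-0.0175,0.0233,0],0,0.0],[[-0.0175,0.0233,0],0,0.0],[[-0.0175,0.0233,0],0,0.0],[[-0.0175,0.0233,0],0,0.0],[[-0.0175,0.0233,0],0,0.0]]' 30 >/dev/null
python3 -m handwheel '[[[-0.0175,0.0233,0],0,0.0],[[-0.0125,0.0167,0],0,0.0],[[-0.0065,0.009,0],0,0.0],[[0,0,0],0,0.0],[[0,0,0],0,0.0]]' 30 >/dev/null
python3 -m handwheel '[[[0,0,0],0,0.0],[[0,0,0],0,0.0],[[0,0,0],0,0.0],[[0,0,0],0,0.0],[[0,0,0],0,0.0]]' 30
python3 -c "
from h import *
to(558.83,138.27,130)"
```

```text
time_s: 10.88
eef_pos: [490.2, -134.6, 154.8]
tool_rot: [-0.001, -0.2, 0.98, 0.001]
contact_force: [0.2, 0.2, -5.1]
grip_width: 23.7
gripper_force: 30.0
time_s: 12.55
eef_pos: [558.7, 137.8, 161.5]
tool_rot: [-0.0, -0.199, 0.98, -0.0]
contact_force: [-0.0, -0.6, -3.9]
grip_width: 24.0
gripper_force: 30.0
t 12.55 eef [558.67 137.76 161.48] tool y deg 112.99 shift mm [-0.35  0.41 31.48] F [-0.  -0.6 -3.9]
```

```bash
python3 -m handwheel '[[[-0.0003,0.0003,0.01],0,0.0],[[0,0,0.01],0,0.0],[[0,0,0.008],0,0.0],[[0,0,0.003],0,0.0],[[0,0,0],0,0.0]]' >/dev/null
python3 -m handwheel '[[[0,0,0],0,0.0],[[0,0,0],0,0.0],[[0,0,0],0,0.0],[[0,0,0],0,0.0]]'
python3 -c "
from h import *
to(558.83,138.27,130)"
```

```text
time_s: 13.3
eef_pos: [559.1, 139.1, 130.8]
tool_rot: [0.0, -0.2, 0.98, 0.0]
contact_force: [-0.2, 0.2, -4.7]
grip_width: 23.8
gripper_force: 30.0
t 13.3 eef [559.08 139.09 130.81] tool y deg 113.04 shift mm [ 0.55 -0.65  0.81] F [-0.2  0.2 -4.7]
```

```bash
python3 -m handwheel '[[[0.0005,-0.0006,0],0,0.0],[[0,0,0],0,0.0],[[0,0,0],0,0.0],[[0,0,0],0,0.0]]'>/dev/null
python3 -c "
from h import *
to(558.83,138.27,130)"
python3 -m handwheel '[[[0,0,0.001],0,0.0],[[0,0,0.001],0,0.0],[[0,0,0.001],0,0.0],[[0,0,0.001],0,0.0]]'>/dev/null
python3 -c "
from h import *
to(558.83,138.27,124)"
python3 -m handwheel '[[[0,0,0.001],0,0.0],[[0,0,0.001],0,0.0],[[0,0,0.001],0,0.0]]'>/dev/null
python3 -c "
from h import *
to(558.83,138.27,124)"
```

```text
t 13.6333 eef [558.62 138.21 130.5 ] tool y deg 113.04 shift mm [-0.21 -0.03  0.5 ] F [ 0.3  0.3 -4.2]
t 13.9667 eef [558.55 138.25 126.25] tool y deg 113.05 shift mm [-0.26 -0.09  2.25] F [ 0.8 -0.7 -4.5]
t 14.2167 eef [558.58 138.27 123.29] tool y deg 113.05 shift mm [-0.23 -0.09 -0.71] F [ 0.1  0.7 -5.7]
```

It's in with no contact at 123 mm (the rim meets the pilot at 125.4), so I'll keep lowering.

```bash
python3 -m handwheel '[[[-0.0002,0,0.0015],0,0.0],[[0,0,0.0015],0,0.0],[[0,0,0.0015],0,0.0],[[0,0,0.0015],0,0.0]]'>/dev/null
python3 -c "
from h import *
to(558.83,138.27,99.4)"
python3 -m handwheel '[[[0,0,0.0015],0,0.0],[[0,0,0.0015],0,0.0],[[0,0,0.0015],0,0.0],[[0,0,0.0015],0,0.0]]'>/dev/null
python3 -c "
from h import *
to(558.83,138.27,99.4)"
```

```text
t 14.55 eef [558.77 138.32 117.24] tool y deg 113.05 shift mm [-0.04 -0.07 17.84] F [ 0.   0.  -4.9]
t 14.8833 eef [558.78 138.33 111.28] tool y deg 113.05 shift mm [-0.02 -0.07 11.88] F [ 0.4 -0.5 -5.3]
```

```bash
python3 -m handwheel '[[[0,0,0.0018],0,0.0],[[0,0,0.0018],0,0.0],[[0,0,0.0018],0,0.0],[[0,0,0.0018],0,0.0],[[0,0,0.0018],0,0.0]]'>/dev/null
python3 -c "
from h import *
to(558.83,138.27,99.4)"
python3 -m handwheel '[[[0,0,0.0006],0,0.0],[[0,0,0.0006],0,0.0],[[0,0,0.0006],0,0.0]]'>/dev/null
python3 -c "
from h import *
to(558.83,138.27,99.4)"
```

```text
t 15.3 eef [558.77 138.35 102.22] tool y deg 113.05 shift mm [-0.03 -0.09  2.82] F [-0.2 -0.  -4.9]
t 15.55 eef [558.83 138.36 100.6 ] tool y deg 113.05 shift mm [ 0.03 -0.08  1.2 ] F [-0.1 -1.3 -4.2]
```

```bash
for i in 1; do python3 -m handwheel '[[[0,0,0.0005],0,0.0],[[0,0,0.0005],0,0.0],[[0,0,0],0,0.0]]'>/dev/null; done
python3 -c "
from h import *
to(558.83,138.27,99.4)"
python3 -m handwheel '[[[0,0,0.0004],0,0.0],[[0,0,0],0,0.0]]'>/dev/null
python3 -c "
from h import *
to(558.83,138.27,99.4)"
```

```text
t 15.8 eef [558.76 138.3   99.56] tool y deg 113.05 shift mm [-0.05 -0.05  0.16] F [-0.1 -0.4 -4.7]
t 15.9667 eef [558.9  138.42  99.4 ] tool y deg 113.05 shift mm [ 0.12 -0.11  0.  ] F [ 0.2  0.1 -3.4]
```

```bash
python3 -m handwheel '[[[0,0,0.0004],0,0.0],[[0,0,0],0,0.0],[[0,0,0],0,0.0]]'>/dev/null
python3 -c "
from h import *
to(558.83,138.27,99.4)"
python3 -m handwheel '[[[0,0,0.0003],0,0.0],[[0,0,0],0,0.0],[[0,0,0],0,0.0]]'>/dev/null
python3 -c "
from h import *
to(558.83,138.27,99.4)"
```

```text
t 16.2167 eef [559.01 138.45  99.37] tool y deg 113.04 shift mm [ 0.23 -0.1  -0.03] F [-1.3 -0.5  2.3]
t 16.4667 eef [559.07 138.49  99.33] tool y deg 113.05 shift mm [ 0.3  -0.1  -0.08] F [-0.8 -1.   5.9]
```

Seated: the load on the wrist reversed at the expected height. Now I'll release, raise, close the fingers and move beside the knob on the tool's +x side.

```bash
python3 -m handwheel '[[[0,0,-0.0004],0,0.06],[[0,0,0],0,0.06],[[0,0,0],0,0.06],[[0,0,0],0,0.06],[[0,0,0],0,0.06]]'
python3 -m handwheel '[[[0,0,-0.005],0,0.06],[[0,0,-0.02],0,0.06],[[0,0,-0.03],0,0.06],[[0,0,-0.025],0,0.06],[[0,0,-0.005],0,0.0]]' 
python3 -m handwheel '[[[0.017,0,0],0,0.0],[[0.02,0,0],0,0.0],[[0,0,0],0,0.0],[[0,0,0],0,0.0],[[0,0,0],0,0.0]]' 10
python3 - <<'E'
from h import *
P,s,im,d,X=shot('w6');to(558.9,138.4,150)
gauge(P,im,X,36,(560,138));Z=X[...,2];r=np.hypot(X[...,0]-560,X[...,1]-138)<40
k=X[r&(Z>145)&(Z<175)];print('knob',k.mean(0),k.min(0),k.max(0))
E
```

```text
time_s: 16.88
eef_pos: [558.9, 138.4, 98.8]
tool_rot: [0.0, -0.2, 0.98, 0.0]
contact_force: [0.9, -0.2, -0.4]
grip_width: 54.6
gripper_force: 0.0
time_s: 17.3
eef_pos: [560.9, 139.5, 188.1]
tool_rot: [0.003, -0.2, 0.98, 0.001]
contact_force: [0.8, 0.3, 0.4]
grip_width: 55.2
gripper_force: 0.0
time_s: 17.72
eef_pos: [525.3, 124.1, 183.9]
tool_rot: [0.0, -0.2, 0.98, 0.0]
contact_force: [0.4, 0.6, -0.0]
grip_width: 22.0
gripper_force: 0.0
t 17.7667 eef [525.52 124.31 183.84] tool y deg 113.04 shift mm [-36.19  -0.11  33.87] F [ 0.3 -0.3 -0.6]
collar (array([559.75, 137.73,  33.61]), 25, 25)
block ((558.9388427734375, 137.48976135253906), (30.290569305419922, 23.45440673828125), 23.009761810302734)
knob [542.26361709 130.4007371  157.44833427] [536.00508798 122.78271023 145.09070425] [555.01355522 138.80838315 160.59319327]
```

View pics/w6.png

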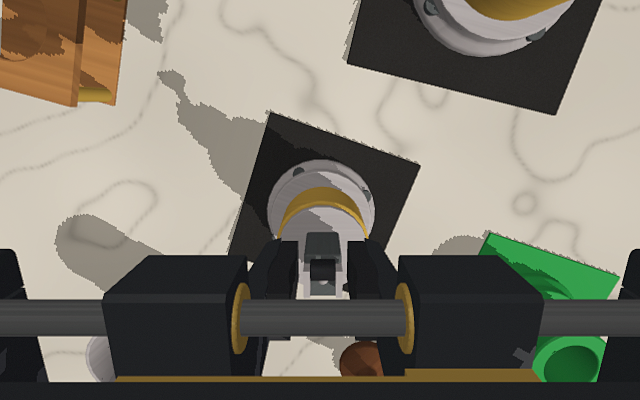

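The view shows the gauge seated with its collar on the rim around (322,200), and the knob at (320,272) still locked. I'll lower the closed fingers beside the knob.

```bash
python3 -m handwheel '[[[0.002,0,0],0,0.0],[[0,0,0],0,0.0],[[0,0,0.015],0,0.0],[[0,0,0.014],0,0.0],[[0,0,0.005],0,0.0]]' 10 >/dev/null
python3 -m handwheel '[[[0,0,0],0,0.0],[[0,0,0],0,0.0],[[0,0,0],0,0.0],[[0,0,0],0,0.0]]'
python3 -c "
from h import *
to(558.9,138.4,150)"
```

```text
time_s: 18.52
eef_pos: [523.4, 123.3, 150.6]
tool_rot: [0.001, -0.2, 0.98, 0.0]
contact_force: [0.3, -0.0, -0.1]
grip_width: 0.6
gripper_force: 0.0
t 18.5167 eef [523.39 123.29 150.59] tool y deg 113.04 shift mm [-3.859e+01  1.000e-02  6.500e-01] F [ 0.3 -0.  -0.1]
```

```bash
python3 -m handwheel '[[[-0.0035,0,0],0,0.0],[[-0.0035,0,0],0,0.0],[[-0.0035,0,0],0,0.0],[[-0.0035,0,0],0,0.0],[[-0.0035,0,0],0,0.0]]' >/dev/null
python3 -c "
from h import *
to(558.9,138.4,150)"
python3 -m handwheel '[[[-0.0035,0,0],0,0.0],[[-0.0035,0,0],0,0.0],[[-0.0035,0,0],0,0.0],[[-0.0035,0,0],0,0.0]]' >/dev/null
python3 -c "
from h import *
to(558.9,138.4,150)"
python3 -m handwheel '[[[-0.0025,0,0],0,0.0],[[-0.0025,0,0],0,0.0]]' >/dev/null
python3 -c "
from h import *
to(558.9,138.4,150)"
```

```text
t 18.9333 eef [537.85 129.2  149.76] tool y deg 113.04 shift mm [-22.97   0.23  -0.31] F [-4.3 -2.1  4. ]
t 19.2667 eef [552.29 135.54 149.93] tool y deg 113.05 shift mm [-7.2   0.04 -0.07] F [-2.9 -1.5  2.7]
t 19.4333 eef [557.06 137.6  149.93] tool y deg 113.04 shift mm [-2.01  0.02 -0.07] F [-2.9 -0.9  2.9]
```

```bash
python3 -m handwheel '[[[-0.0015,0,0],0,0.0],[[-0.0015,0,0],0,0.0],[[-0.001,0,0],0,0.0]]' >/dev/null
python3 -c "
from h import *
to(558.9,138.4,150)"
python3 -m handwheel '[[[-0.001,0,0],0,0.0],[[-0.001,0,0],0,0.0]]' >/dev/null
python3 -c "
from h import *
to(558.9,138.4,150)"
python3 -m handwheel '[[[-0.001,0,0],0,0.0],[[-0.0005,0,0],0,0.0]]' >/dev/null
python3 -c "
from h import *
to(558.9,138.4,150)"
```

```text
t 19.6833 eef [560.16 138.93 149.71] tool y deg 113.04 shift mm [ 1.37  0.01 -0.29] F [-1.9 -0.4  1.3]
t 19.85 eef [561.5  139.46 149.67] tool y deg 113.05 shift mm [ 2.81  0.04 -0.33] F [-3.4 -1.   0.5]
t 20.0167 eef [562.76 139.93 149.59] tool y deg 113.05 shift mm [ 4.15  0.1  -0.4 ] F [-4.3 -1.7 -0.3]
```

```bash
python3 -m handwheel '[[[-0.001,0,0],0,0.0],[[0,0,0],0,0.0],[[0,0,0],0,0.0]]' >/dev/null
python3 -c "
from h import *
to(558.9,138.4,150)"
python3 -m handwheel '[[[0.006,0,0],0,0.0],[[0.006,0,-0.005],0,0.0],[[0,0,-0.02],0,0.0],[[0,0,-0.01],0,0.0],[[0,0,0],0,0.0]]' >/dev/null
python3 - <<'E'
from h import *
P,s,im,d,X=shot('w7');to(558.9,138.4,150)
gauge(P,im,X,36,(560,138));Z=X[...,2];r=np.hypot(X[...,0]-560,X[...,1]-138)<40
k=X[r&(Z>145)&(Z<168)];print('knob',k.mean(0),k.min(0),k.max(0))
E
```

```text
t 20.2667 eef [563.76 140.35 149.63] tool y deg 113.04 shift mm [ 5.23  0.11 -0.37] F [-3.4 -1.6 -0.8]
t 20.7333 eef [555.02 136.82 186.71] tool y deg 113.03 shift mm [-3.97 -0.06 36.73] F [-0.2 -1.1 -0.2]
collar (array([560.71, 138.2 ,  33.48]), 31, 31)
block ((558.2637329101562, 137.4365234375), (25.720441818237305, 24.158206939697266), 23.005550384521484)
knob [565.88970919 140.58618096 156.04338432] [562.01761805 136.93926899 145.08876624] [574.35449229 144.54886381 165.1770504 ]
```

View pics/w7.png

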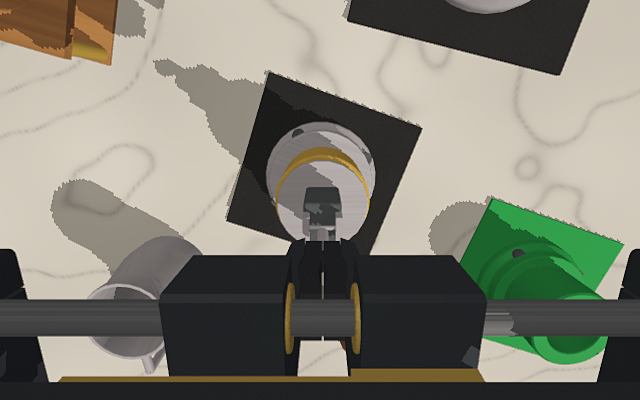

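```bash
python3 -m handwheel '[[[-0.012,0,0],0,0.0],[[-0.018,0,0],0,0.0],[[-0.016,0,0],0,0.0],[[0,0,0],0,0.0],[[0,0,0],0,0.0]]' >/dev/null
python3 -m handwheel '[[[0,0,0],0,0.0],[[0,0,0],0,0.0]]' >/dev/null
cat >> h.py <<'E'
def knob(X,xy=(560.25,137.95)):
    # along gauge x, in mm from the axis, height
    a=np.radians(23.0);u=(X[...,0]-xy[0])*np.cos(a)+(X[...,1]-xy[1])*np.sin(a);v=-(X[...,0]-xy[0])*np.sin(a)+(X[...,1]-xy[1])*np.cos(a)
    k=(abs(v)<9)&(abs(u)<28)&(X[...,2]>150)&(X[...,2]<170)
    q=np.c_[u[k],v[k],X[...,2][k]];print('knob n',len(q),'u,v,z lo',np.percentile(q,5,0).round(1),'mid',np.median(q,0).round(1),'hi',np.percentile(q,95,0).round(1))
E
python3 - <<'E'
from h import *
P,s,im,d,X=shot('w8');to(558.9,138.4,150)
gauge(P,im,X,36,(560,138));knob(X)
c=proj(P,(560,138,150)).astype(int);print(c)
y,x=max(c[1]-75,0),c[0]-100;cv2.imwrite('pics/w8c.png',cv2.resize(im[y:y+150,x:x+200,::-1],None,fx=3,fy=3))
E
```

```text
t 21.3667 eef [594.78 153.47 184.75] tool y deg 113.05 shift mm [38.88  0.19 34.79] F [ 0.1 -0.   0.4]
collar (array([561.22, 138.41,  33.39]), 36, 36)
block ((559.3094482421875, 137.29515075683594), (25.666847229003906, 23.640674591064453), 21.256906509399414)
knob n 687 u,v,z lo [  4.5  -6.2 154.2] mid [  8.5   0.2 163.4] hi [ 14.3   6.6 164.9]
[322 164]
```

View pics/w8c.png

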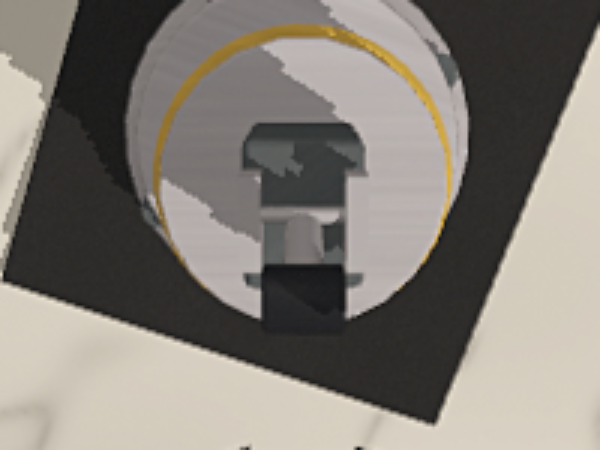

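The crop shows the lever leaning to gauge +x with the knob at (303,300), but only at about 1.1 of 1.4 rad. I'll push it a little further so it's fully released.

```bash
python3 -m handwheel '[[[0.015,0,0],0,0.0],[[0.02,0,0],0,0.0],[[0.015,0,0],0,0.0],[[0,0,0.01],0,0.0],[[0,0,0.015],0,0.0]]' >/dev/null
python3 -m handwheel '[[[-0.003,0,0.008],0,0.0],[[-0.003,0,0],0,0.0],[[-0.003,0,0],0,0.0],[[-0.003,0,0],0,0.0]]' >/dev/null
python3 -c "
from h import *
to(558.9,138.4,150)"
python3 -m handwheel '[[[-0.0025,0,0],0,0.0],[[-0.0025,0,0],0,0.0],[[-0.002,0,0],0,0.0]]' >/dev/null
python3 -c "
from h import *
to(558.9,138.4,150)"
python3 -m handwheel '[[[-0.0015,0,0],0,0.0],[[-0.001,0,0],0,0.0]]' >/dev/null
python3 -c "
from h import *
to(558.9,138.4,150)"
```

```text
t 22.1167 eef [560.15 138.93 151.67] tool y deg 113.04 shift mm [1.35 0.   1.68] F [-2.4 -0.8  0.3]
t 22.3667 eef [566.96 141.74 152.01] tool y deg 113.04 shift mm [8.73 0.08 2.02] F [-3.1 -1.8  0.4]
t 22.5333 eef [569.14 142.68 151.87] tool y deg 113.04 shift mm [11.1   0.07  1.88] F [-3.4 -0.7  0.3]
```

```bash
python3 -m handwheel '[[[-0.001,0,0],0,0.0],[[-0.001,0,0],0,0.0]]' >/dev/null
python3 -c "
from h import *
to(558.9,138.4,150)"
python3 -m handwheel '[[[-0.001,0,0],0,0.0],[[-0.001,0,0],0,0.0]]' >/dev/null
python3 -c "
from h import *
to(558.9,138.4,150)"
python3 -m handwheel '[[[-0.0007,0,0],0,0.0],[[0,0,0],0,0.0]]' >/dev/null
python3 -c "
from h import *
to(558.9,138.4,150)"
```

```text
t 22.7 eef [571.47 143.69 152.06] tool y deg 113.04 shift mm [13.64  0.05  2.06] F [-3.5 -1.5  1. ]
t 22.8667 eef [572.59 144.11 151.86] tool y deg 113.04 shift mm [14.83  0.1   1.87] F [-5.1 -1.2  1.3]
t 23.0333 eef [573.08 144.34 151.75] tool y deg 113.05 shift mm [15.37  0.09  1.78] F [-4.9 -1.9  1.8]
```

```bash
python3 -m handwheel '[[[0.01,0,0],0,0.0],[[0.01,0,0],0,0.0],[[0,0,-0.02],0,0.0],[[0,0,-0.015],0,0.0],[[-0.01,0,0],0,0.0]]' >/dev/null
python3 -m handwheel '[[[-0.02,0,0],0,0.0],[[-0.02,0,0],0,0.0],[[-0.01,0,0],0,0.0],[[0,0,0],0,0.0],[[0,0,0],0,0.0]]' >/dev/null
python3 -m handwheel '[[[0,0,0],0,0.0],[[0,0,0],0,0.0]]' >/dev/null
python3 - <<'E'
from h import *
P,s,im,d,X=shot('w9');to(558.9,138.4,150);gauge(P,im,X,36,(560,138));knob(X)
E
```

```text
t 24.0833 eef [610.05 160.01 187.04] tool y deg 113.05 shift mm [55.52  0.15 37.04] F [-0.1  0.4  0.8]
collar (array([561.3 , 138.57,  33.41]), 29, 29)
block ((561.2142944335938, 138.6593780517578), (28.958541870117188, 23.474287033081055), 23.021099090576172)
knob n 642 u,v,z lo [ 13.5  -5.8 152.5] mid [ 18.    0.2 158.3] hi [ 23.7   6.3 159.9]
```

Fully released: the knob is at u=+18 with its top at 160 mm. Now I'll flip it back from the other side.

```bash
python3 -m handwheel '[[[0,0,0.02],0,0.0],[[0,0,0.015],0,0.0],[[0.008,0,0],0,0.0],[[0.006,0,0],0,0.0],[[0.004,0,0],0,0.0]]' >/dev/null
python3 -c "
from h import *
to(558.9,138.4,150)"
python3 -m handwheel '[[[0.0035,0,0],0,0.0],[[0.0035,0,0],0,0.0],[[0.0035,0,0],0,0.0],[[0.0035,0,0],0,0.0]]' >/dev/null
python3 -c "
from h import *
to(558.9,138.4,150)"
python3 -m handwheel '[[[0.0035,0,0],0,0.0],[[0.0035,0,0],0,0.0],[[0.0035,0,0],0,0.0],[[0.0035,0,0],0,0.0]]' >/dev/null
python3 -c "
from h import *
to(558.9,138.4,150)"
```

```text
t 24.5 eef [593.14 152.83 152.09] tool y deg 113.05 shift mm [37.16  0.12  2.1 ] F [0.2 0.1 0.1]
t 24.8333 eef [585.13 149.85 154.36] tool y deg 113.04 shift mm [28.66 -0.28  4.04] F [6.  1.5 5.1]
t 25.1667 eef [570.22 143.49 153.56] tool y deg 113.04 shift mm [12.43 -0.26  3.49] F [1.6 1.  2.3]
```

```bash
python3 -m handwheel '[[[0.0035,0,0.001],0,0.0],[[0.0035,0,0.001],0,0.0],[[0.0035,0,0.001],0,0.0],[[0.003,0,0],0,0.0]]' >/dev/null
python3 -c "
from h import *
to(558.9,138.4,150)"
python3 -m handwheel '[[[0.0025,0,0],0,0.0],[[0.0025,0,0],0,0.0],[[0.0015,0,0],0,0.0]]' >/dev/null
python3 -c "
from h import *
to(558.9,138.4,150)"
python3 -m handwheel '[[[0.0015,0,0],0,0.0],[[0.0015,0,0],0,0.0]]' >/dev/null
python3 -c "
from h import *
to(558.9,138.4,150)"
```

```text
t 25.5 eef [555.27 136.84 148.59] tool y deg 113.05 shift mm [-3.95  0.02 -1.41] F [ 2.4  0.7 -0.2]
t 25.75 eef [550.68 135.02 149.21] tool y deg 113.05 shift mm [-8.89 -0.11 -0.77] F [4.8 3.  0.1]
t 25.9167 eef [548.94 134.39 149.52] tool y deg 113.05 shift mm [-10.73  -0.21  -0.43] F [6.  2.4 1.8]
```

```bash
python3 -m handwheel '[[[0.001,0,0],0,0.0],[[0,0,0],0,0.0]]' >/dev/null
python3 -c "
from h import *
to(558.9,138.4,150)"
python3 -m handwheel '[[[0.001,0,0],0,0.0],[[0,0,0],0,0.0]]' >/dev/null
python3 -c "
from h import *
to(558.9,138.4,150)"
python3 -m handwheel '[[[-0.01,0,0],0,0.0],[[-0.008,0,0],0,0.0],[[-0.008,0,-0.02],0,0.0],[[-0.005,0,-0.015],0,0.0],[[-0.005,0,0],0,0.0]]' >/dev/null
python3 -m handwheel '[[[-0.015,0,0],0,0.0],[[0,0,0],0,0.03],[[0,0,0],0,0.06],[[0,0,0],0,0.06],[[0,0,0],0,0.06]]' >/dev/null
python3 - <<'E'
from h import *
P,s,im,d,X=shot('w10');to(558.9,138.4,150);gauge(P,im,X,36,(560,138));knob(X)
E
```

```text
t 26.0833 eef [548.5  134.2  149.75] tool y deg 113.05 shift mm [-11.22  -0.21  -0.18] F [6.8 2.1 1.1]
t 26.25 eef [547.94 134.03 149.82] tool y deg 113.05 shift mm [-11.8   -0.27  -0.09] F [8.3 2.8 0.9]
t 27.1333 eef [591.03 151.94 183.38] tool y deg 113.05 shift mm [34.8   0.13 33.45] F [-0.1 -1.  -0.3]
collar (array([559.74, 137.56,  33.36]), 41, 41)
block ((559.25927734375, 137.5159912109375), (29.325363159179688, 23.5784912109375), 23.025814056396484)
knob n 702 u,v,z lo [-23.8  -6.1 154.7] mid [-18.9   0.2 158.4] hi [-13.3   6.5 159.9]
```

Locked again: the knob is at u≈-18.5 and the collar hasn't moved. Now I'll go back over the grip.

```bash
python3 -m handwheel '[[[0.015,0,0],0,0.06],[[0.015,0,0],0,0.06],[[0.005,0,0],0,0.06],[[0,0,0.015],0,0.06],[[0,0,0],0,0.06]]' >/dev/null
python3 -m handwheel '[[[0,0,0],0,0.06],[[0,0,0],0,0.06],[[0,0,0],0,0.06]]'
python3 -c "
from h import *
to(558.9,138.3,99.3)"
```

```text
time_s: 27.8
eef_pos: [560.4, 139.1, 169.4]
tool_rot: [0.0, -0.2, 0.98, 0.0]
contact_force: [0.1, -0.1, -1.0]
grip_width: 60.0
gripper_force: 0.0
t 27.8 eef [560.4  139.11 169.38] tool y deg 113.04 shift mm [ 1.77 -0.17 70.08] F [ 0.1 -0.1 -1. ]
```

```bash
python3 -m handwheel '[[[0.001,0,0.015],0,0.06],[[0,0,0.02],0,0.06],[[0,0,0.018],0,0.06],[[0,0,0.01],0,0.06],[[0,0,0.005],0,0.06]]' >/dev/null
python3 -m handwheel '[[[0,0,0.001],0,0.05],[[0,0,0],0,0.045],[[0,0,0],0,0.045],[[0,0,0],0,0.045],[[0,0,0],0,0.045]]'
python3 -c "
from h import *
to(558.9,138.3,99.3)"
```

```text
time_s: 28.63
eef_pos: [559.4, 138.6, 100.7]
tool_rot: [0.001, -0.2, 0.98, 0.0]
contact_force: [0.0, 0.0, 1.3]
grip_width: 45.2
gripper_force: 0.0
t 28.6333 eef [559.45 138.56 100.67] tool y deg 113.04 shift mm [ 0.61 -0.02  1.37] F [0.  0.  1.3]
```

```bash
python3 -m handwheel '[[[0,0,0.0006],0,0.0],[[0,0,0],0,0.0],[[0,0,0],0,0.0],[[0,0,0],0,0.0],[[0,0,0],0,0.0]]' 12
python3 -c "
from h import *
to(558.9,138.3,99.3)"
python3 -m handwheel '[[[0,0,0],0,0.0],[[0,0,0],0,0.0],[[0,0,0],0,0.0]]' 30
python3 -c "
from h import *
to(558.9,138.3,99.3)"
```

```text
time_s: 29.05
eef_pos: [559.1, 138.3, 99.4]
tool_rot: [0.0, -0.2, 0.98, -0.0]
contact_force: [-0.2, 0.7, 0.6]
grip_width: 23.7
gripper_force: 12.0
t 29.05 eef [559.05 138.29  99.39] tool y deg 113.02 shift mm [0.13 0.07 0.09] F [-0.2  0.7  0.6]
time_s: 29.3
eef_pos: [559.1, 138.3, 99.4]
tool_rot: [0.0, -0.2, 0.98, -0.0]
contact_force: [-1.1, -0.8, 1.4]
grip_width: 23.3
gripper_force: 30.0
t 29.3 eef [559.06 138.32  99.4 ] tool y deg 113.03 shift mm [0.15 0.05 0.1 ] F [-1.1 -0.8  1.4]
```

Now I'll draw it straight up, slowly at first and watching the force.

```bash
python3 -m handwheel '[[[0,0,-0.001],0,0.0],[[0,0,-0.001],0,0.0],[[0,0,-0.0015],0,0.0],[[0,0,-0.0015],0,0.0]]' >/dev/null
python3 -c "
from h import *
to(559.05,138.3,150)"
python3 -m handwheel '[[[0,0,-0.002],0,0.0],[[0,0,-0.002],0,0.0],[[0,0,-0.002],0,0.0],[[0,0,-0.002],0,0.0],[[0,0,-0.002],0,0.0]]' >/dev/null
python3 -c "
from h import *
to(559.05,138.3,150)"
```

```text
t 29.6333 eef [558.82 138.27 103.91] tool y deg 113.05 shift mm [ -0.2   -0.05 -46.09] F [ 1.6 -0.  -7. ]
t 30.05 eef [558.83 138.29 114.54] tool y deg 113.05 shift mm [ -0.2   -0.07 -35.46] F [ 2.  -0.9 -6.9]
```

```bash
python3 -m handwheel '[[[-0.0002,0,-0.0025],0,0.0],[[0,0,-0.0025],0,0.0],[[0,0,-0.0025],0,0.0],[[0,0,-0.0025],0,0.0],[[0,0,-0.0025],0,0.0]]' >/dev/null
python3 -c "
from h import *
to(559.05,138.3,150)"
python3 -m handwheel '[[[0,0,-0.003],0,0.0],[[0,0,-0.004],0,0.0],[[0,0,-0.004],0,0.0],[[0,0,-0.004],0,0.0],[[0,0,-0.004],0,0.0]]' >/dev/null
python3 -m handwheel '[[[0,0,-0.006],0,0.0],[[0,0,-0.006],0,0.0],[[0,0,-0.006],0,0.0],[[0,0,0],0,0.0],[[0,0,0],0,0.0]]' >/dev/null
python3 -c "
from h import *
to(559.05,138.3,150)"
```

```text
t 30.4667 eef [558.79 138.3  127.02] tool y deg 113.05 shift mm [ -0.23  -0.1  -22.98] F [ 0.4  0.3 -6.2]
t 31.3 eef [559.45 138.58 164.34] tool y deg 113.04 shift mm [ 0.49 -0.1  14.34] F [-0.2  0.6 -4.5]
```

```bash
python3 -m handwheel '[[[0.01,-0.0135,0],0,0.0],[[0.0175,-0.0235,0],0,0.0],[[0.0175,-0.0235,0],0,0.0],[[0.0175,-0.0235,0],0,0.0],[[0.0175,-0.0235,0],0,0.0]]' >/dev/null
python3 -m handwheel '[[[0.0175,-0.0235,0],0,0.0],[[0.0175,-0.0235,0],0,0.0],[[0.0175,-0.0235,0],0,0.0],[[0.0175,-0.0235,0],0,0.0],[[0.01,-0.0135,0],0,0.0]]' >/dev/null
python3 -m handwheel '[[[0.006,-0.0085,0],0,0.0],[[0,0,0],0,0.0],[[0,0,0],0,0.0],[[0,0,0],0,0.0],[[0,0,0],0,0.0]]'
python3 -c "
from h import *
to(494.1,-132.1,79.5)"
```

```text
time_s: 32.55
eef_pos: [494.7, -130.0, 164.0]
tool_rot: [0.001, -0.201, 0.98, 0.001]
contact_force: [0.0, -0.3, -4.7]
grip_width: 23.8
gripper_force: 30.0
t 32.55 eef [ 494.67 -129.98  163.95] tool y deg 113.23 shift mm [ 1.48 -1.8  84.45] F [ 0.  -0.3 -4.7]
```

```bash
python3 -m handwheel '[[[0.001,-0.001,0.01],0,0.0],[[0,0,0.012],0,0.0],[[0,0,0.008],0,0.0],[[0,0,0.004],0,0.0],[[0,0,0],0,0.0]]' >/dev/null
python3 -m handwheel '[[[0,0,0],0,0.0],[[0,0,0],0,0.0],[[0,0,0],0,0.0],[[0,0,0],0,0.0]]' >/dev/null
python3 -c "
from h import *
to(494.1,-132.1,79.5)"
```

```text
t 33.3 eef [ 493.68 -133.52  130.21] tool y deg 113.04 shift mm [-0.89  1.16 50.71] F [ 1.3  0.4 -4.9]
```

```bash
python3 -m handwheel '[[[-0.0008,0.001,0.002],0,0.0],[[0,0,0.004],0,0.0],[[0,0,0.004],0,0.0],[[0,0,0.004],0,0.0],[[0,0,0.004],0,0.0]]' >/dev/null
python3 -c "
from h import *
to(494.1,-132.1,79.5)"
python3 -m handwheel '[[[0,0,0.004],0,0.0],[[0,0,0.004],0,0.0],[[0,0,0.004],0,0.0],[[0,0,0.004],0,0.0],[[0,0,0.003],0,0.0]]' >/dev/null
python3 -c "
from h import *
to(494.1,-132.1,79.5)"
```

```text
t 33.7167 eef [ 493.56 -132.27  111.22] tool y deg 113.04 shift mm [-0.58 -0.07 31.72] F [-0.1  1.1 -5.4]
t 34.1333 eef [ 493.64 -132.19   92.29] tool y deg 113.05 shift mm [-0.46 -0.09 12.79] F [-0.4  0.7 -5. ]
```

```bash
python3 -m handwheel '[[[0,0,0.003],0,0.0],[[0,0,0.003],0,0.0],[[0,0,0.002],0,0.0],[[0,0,0.001],0,0.0],[[0,0,0.001],0,0.0]]' >/dev/null
python3 -c "
from h import *
to(494.1,-132.1,79.5)"
python3 -m handwheel '[[[0,0,0.0006],0,0.0],[[0,0,0.0005],0,0.0],[[0,0,0.0005],0,0.0],[[0,0,0],0,0.0]]' >/dev/null
python3 -c "
from h import *
to(494.1,-132.1,79.5)"
```

```text
t 34.55 eef [ 493.74 -132.23   82.7 ] tool y deg 113.05 shift mm [-0.38 -0.02  3.2 ] F [-0.2  0.5 -4.6]
t 34.8833 eef [ 493.71 -132.27   81.2 ] tool y deg 113.04 shift mm [-0.42  0.01  1.7 ] F [ 0.1 -0.5 -5.1]
```

```bash
python3 -m handwheel '[[[0,0,0.0005],0,0.0],[[0,0,0.0005],0,0.0],[[0,0,0],0,0.0]]' >/dev/null
python3 -c "
from h import *
to(494.1,-132.1,79.5)"
python3 -m handwheel '[[[0,0,0.0005],0,0.0],[[0,0,0],0,0.0],[[0,0,0],0,0.0]]' >/dev/null
python3 -c "
from h import *
to(494.1,-132.1,79.5)"
python3 -m handwheel '[[[0,0,0.0004],0,0.0],[[0,0,0],0,0.0],[[0,0,0],0,0.0]]' >/dev/null
python3 -c "
from h import *
to(494.1,-132.1,79.5)"
```

```text
t 35.1333 eef [ 493.69 -132.27   80.15] tool y deg 113.04 shift mm [-0.44 -0.    0.65] F [ 0.4 -0.2 -5.1]
t 35.3833 eef [ 493.65 -132.27   79.67] tool y deg 113.05 shift mm [-0.48 -0.02  0.17] F [ 0.7 -0.  -5.1]
t 35.6333 eef [ 493.77 -132.25   79.43] tool y deg 113.04 shift mm [-0.36  0.01 -0.07] F [ 0.4 -0.9 -2.4]
```

Contact has begun; a touch more, then release and look.

```bash
python3 -m handwheel '[[[0,0,0.0003],0,0.0],[[0,0,0],0,0.0],[[0,0,0],0,0.0]]'
python3 -m handwheel '[[[0,0,0],0,0.06],[[0,0,0],0,0.06],[[0,0,0],0,0.06],[[0,0,0],0,0.06],[[0,0,0],0,0.06]]'
python3 -m handwheel '[[[0,0,-0.005],0,0.07],[[0,0,-0.02],0,0.07],[[0,0,-0.03],0,0.07],[[0,0,-0.03],0,0.088],[[0,0,-0.03],0,0.088]]' >/dev/null
python3 -m handwheel '[[[0,0,-0.03],0,0.088],[[0,0,-0.01],0,0.088],[[0,0,0],0,0.088],[[0,0,0],0,0.088],[[0,0,0],0,0.088]]' >/dev/null
python3 - <<'E'
from h import *
P,s,im,d,X=shot('w11');to(494.1,-132.1,79.5);gauge(P,im,X,16,(495,-132));plate(P,im,X,(495,-132));X2=X.copy();X2[...,2]+=20;knob(X2,(495.5,-132.4))
c=proj(P,(495,-132,100)).astype(int);y,x=max(c[1]-75,0),c[0]-100;a=cv2.resize(im[y:y+150,x:x+200,::-1],(400,300))
im2,_=viewer.read_camera('scene');b=cv2.resize(im2[160:310,150:350,::-1],(400,300));cv2.imwrite('pics/end.png',np.hstack([a,b]))
E
```

```text
time_s: 35.88
eef_pos: [493.7, -132.3, 79.4]
tool_rot: [0.0, -0.2, 0.98, -0.0]
contact_force: [-1.2, -0.2, 5.2]
grip_width: 23.5
gripper_force: 30.0
time_s: 36.3
eef_pos: [493.8, -132.2, 78.9]
tool_rot: [0.0, -0.2, 0.98, 0.0]
contact_force: [1.4, -0.6, 0.0]
grip_width: 55.1
gripper_force: 0.0
t 37.1833 eef [ 492.52 -132.3   232.38] tool y deg 113.05 shift mm [ -1.97  -0.7  152.87] F [-0.   0.1  0.2]
collar (array([ 494.22, -133.08,   33.47]), 33, 33)
block ((493.56060791015625, -133.09124755859375), (29.750099182128906, 23.84673500061035), 22.988901138305664)
plate ((495.55133056640625, -132.47760009765625), (100.17410278320312, 99.71598052978516), 7.156033515930176)
knob n 307 u,v,z lo [-24.5  -6.  155.2] mid [-2.010e+01  1.000e-01  1.585e+02] hi [-14.3   6.4 159.9]
```

View pics/end.png

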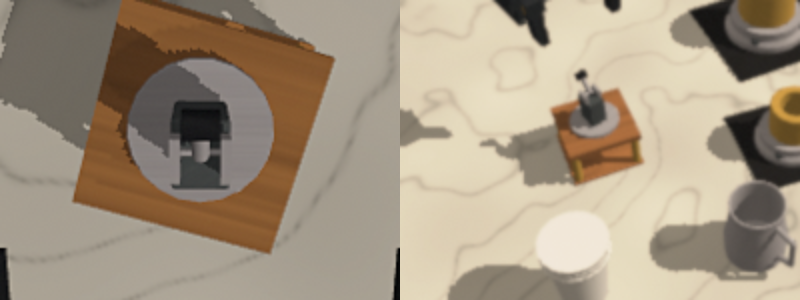

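The gauge hangs upright in the ring stand. Its collar is at (200,130) in the left panel, within 1.5 mm of the hole centre. The knob at (203,122) leans to gauge -x, so it is locked. The cups and pitcher in the right panel look undisturbed.

```bash
python3 -c "
from cell import hand_in
print(hand_in())"
```

```text
the job is handed in; nothing more can be done
None
```

I've handed the job in: the gauge was seated in the liner, released and re-locked there, then drawn straight out and set back locked and upright in the ring stand. It took about 37 s of the 72 s, with wrist forces under about 10 N; the plungers themselves were never in view, so I judged release and lock from the lever position.

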